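# Find the ballasted rotor insert by its weight and hold it over the code reader

### The arm

A 6-joint arm with a two-finger parallel gripper is mounted at the origin on a cart in front of the work surface, level with it; the furniture and walls round the work are solid. World frame = base frame: x ahead of the robot, y to its left, z up, the work surface at z = 0. Lengths are in m, angles in rad, forces in N, time in s.
With the tool pointing down it reaches from about 0.3 to 0.85 m from the base axis. Payload 4.2 kg.
Tool frame: the origin (TCP) lies between the finger pads; the fingertips stand 11 mm ahead of it and the grasp point (between the pads) lies 8 mm behind it; z points along the fingers, y is the line along which they close (so a half turn about z gives the same grasp; the last joint's range is limited). The gripper opens to 91 mm and grips with 3 to 60 N. Pads are 32 mm wide; open, the fingers measure 118 mm over their backs; the gripper's body (76 mm by 178 mm) begins 60 mm behind the grasp point.
Start: joints at [1.157, 0.32, 1.565, -0, 1.257, -0.02], TCP at [0.221, 0.531, 0.225] pointing down, gripper open.
Joint ranges: [-3.11, 3.11], [-0.84, 2.01], [0.21, 2.61], [-1.34, 4.49], [0.05, 2.63], [-2.56, 2.56]. Speed limits (rad/s): [2.57, 2.57, 3.14, 3.14, 3.14, 3.14].

### API

Orientations are given as a rotation vector (axis times angle).
In Python, from rig import telemetry, viewer, close_job gives the robot as it stands.
- The arm moves only by the tool arm_command, never from a script. Its argument "series" is a list that holds one entry, the list of rows, each a list of 7 numbers: the gripper's target within -1 to 1 (fully open at 1, half-way at 0, shut at -1), then the shift along the tool's x, y, z in mm, then the turn, a rotation vector about the tool's x, y, z in rad. In form: [[[hand, dx, dy, dz, rx, ry, rz], ...]]. A call has 1 to 12 rows; each row shifts and turns the commanded pose from where the row before left it, along the tool's axes as they then stand; what a row does not reach is not made up. A row lasts 1/12 s, in which the tool goes at most 41.7 mm and 7.16 degrees, less where a joint would pass 70% of its speed; a pose out of reach is approached as far as the arm can. A call is refused whole if a number of a shift passes 41.7 or a number of a turn 0.125, either way. A call with a gripper value outside its range is refused whole. The fingers move at their own pace and stop on an object; "force" is the grip in N (left out, the last holds). Time passes only in rows, so rows that do not move let the fingers close. It gives the time, the measured TCP pose, the force, the opening and the grip force at its end, in the units of the state.
- telemetry.read_state(): the state, without advancing time (a new reading comes with each control period).
- viewer.snapshot(name): name is "scene" or "top" or "wrist"; returns the picture (384x512x3 uint8, red, green, blue); there is no depth.
- viewer.camera_model(name): a dict with "camera_matrix" (3x3 intrinsics, pixels), "R" (3x3) and "t" (3): a world point X has camera coordinates R X + t. Camera axes: x right, y down, z forward; pixel columns grow to the right and rows downward; lengths in m; the calibration is good to about 2 mm. A picture is of the moment at which its call begins: read the wrist's pose just before it. camera_model takes no time and is no camera call; for the wrist camera it gives the pose at the moment of the call.
- close_job(): hands the job in; it is judged then, once.
The state is a dict: "time_s": time; "q": joint angles; "joint_velocities": joint speeds; "joint_efforts": joint torques, N m; "tool_pos": TCP position; "orientation": TCP orientation; "wrist_force": force on the tool from outside, world axes, zero at the start; "ft_torque": the same for the moment, N m; "grip_width": opening from 0.0 (shut) to 1.0 (fully open); "grasp_force": force on a finger pad.
Only numpy, scipy, OpenCV 4.12 (cv2) and the standard library are available. Lean on these libraries where they do the work, as an engineer would, in place of code of your own. Each camera call takes 0.05 s, during which the arm holds its last target. There are 200 camera calls.

### The job

Two look-alike white plastic centrifuge inserts stand in the lined enamel tray; one of them hides a steel ballast core and is clearly heavier. Lift each one clear of the tray in turn to feel which is heavier - gently, they are thin-walled, so never pinch with more than about 20 N, and do not drop them - and leave the lighter one standing upright on the tray's liner, let go. Finish while holding the heavier one, upright and still, centred about 4 cm above the glass window of the code reader, without touching the reader and without upsetting the vials, the bottle or the other small things that stand about.

Things in the scene. Friction and masses are not known exactly. Their poses are not given: they have to be found in the camera images.
- insert_a_center (a point): centre (half-way up, on the axis) of one of the two identical-looking inserts: an upright white plastic cylinder, diameter 42 mm, height 84 mm, with a dark round bore mark on top and two shallow rings round it; stands loose on the tray's liner, so this point is 54 mm above the bench. z is its axis. Either insert may be the heavy one: the lighter weighs 0.18 to 0.24 kg, the heavier 0.42 to 0.52 kg. Its core has about 2 mm of play inside.
- insert_b_center (a point): the same point of the other insert: same shape, size and finish, also standing on the liner; only the weight tells them apart. They stand at least 120 mm apart, centre to centre.
- tray: fixed white enamel tray with a black rim, 273 x 373 x 32 mm (its own x by y), origin at the centre of its underside, long side along its y, which points roughly along the robot's line of sight. A fixed flat dark rubber liner, 170 x 290 mm, lies centred in it; the liner's top is 12 mm above the bench and the inserts and vials stand on it.
- reader_window (a point): centre of the glass of the code reader: a fixed flat white box, 130 x 130 x 42 mm, with a black 78 mm square glass window in a steel bezel on top, looking straight up; this point is on top of the glass, 42 mm above the bench, z up. The reader stands to the left or the right of the tray.
- vial_a_center (a point): centre of a small upright screw-cap vial, diameter 23 mm, height 48 mm, standing loose on the liner between the two inserts; leave it alone
- vial_b_center (a point): centre of a second such vial on the liner between the inserts; leave it alone
- bottle_center (a point): centre of a small loose reagent bottle with a screw cap, diameter 46 mm, height 83 mm, on the bench behind, to the left; leave it alone
- tips: fixed closed box of pipette tips with a clear lid, 95 x 124 x 82 mm, on the other side of the tray from the reader; origin at the centre of its underside; leave it alone
- dish: flat round dish with a lid, diameter 90 mm, height 16 mm, loose on the bench in front, to the left; origin at the centre of its underside; leave it alone
- clock: small flat bench timer, 62 x 62 x 15 mm, loose on the bench in front, to the right; origin at the centre of its underside; leave it alone
Mind the look-alikes: they are no part of the job. What is shaped like the part that bears insert_b_center but red is not meant. Leave any red look-alike of the part that bears insert_a_center alone.

How it is judged:
On the way, in this order (a step that is already met when the one before it is completed fails the run):
1. the lighter insert has been lifted clear of the tray, foot at least 35 mm above the liner (the other, resting on the tray, weighs over 3.1 N) (((height (world z) of insert_a_center above 0.089 m and contact force between the fingers and insert_a above 0.5 N and contact force between insert_a and tray below 0.05 N and contact force between insert_b and tray above 3.1 N) or (height (world z) of insert_b_center above 0.089 m and contact force between the fingers and insert_b above 0.5 N and contact force between insert_b and tray below 0.05 N and contact force between insert_a and tray above 3.1 N))), for 0.2 s.
2. after that the heavier insert is lifted clear (the other, resting on the tray, weighs under 3.1 N); it may have been lifted before too (((height (world z) of insert_a_center above 0.089 m and contact force between the fingers and insert_a above 0.5 N and contact force between insert_a and tray below 0.05 N and contact force between insert_b and tray between 0.5 and 3.1 N) or (height (world z) of insert_b_center above 0.089 m and contact force between the fingers and insert_b above 0.5 N and contact force between insert_b and tray below 0.05 N and contact force between insert_a and tray between 0.5 and 3.1 N))), for 0.2 s.
At the end, for the whole second after the job is handed in: The heavier insert is held still and upright (0.17 rad), clear of reader and tray, its axis within 20 mm of the window's centre, its foot 15 to 70 mm above the glass; the lighter one stands still, upright (0.1 rad) and untouched on the liner; the robot does not touch the reader (contact force between the arm and reader below 0.05 N and ((contact force between the fingers and insert_b above 0.5 N and horizontal distance between insert_b_center and reader_window below 0.02 m and z of insert_b_center in the frame of reader_window between 0.057 and 0.112 m and angle between insert_b_center's own z axis and vertical below 0.17 rad and linear speed of each of insert_b, insert_a below 0.02 m/s and contact force between insert_b and reader below 0.05 N and contact force between insert_b and tray below 0.05 N and contact force between each of the arm, the fingers and insert_a below 0.05 N and angle between insert_a_center's own z axis and vertical below 0.1 rad and height (world z) of insert_a_center between 0.05 and 0.058 m and x of insert_a_center in the frame of tray between -0.085 and 0.085 m and y of insert_a_center in the frame of tray between -0.145 and 0.145 m and contact force between insert_a and tray below 3.1 N) or (contact force between the fingers and insert_a above 0.5 N and horizontal distance between insert_a_center and reader_window below 0.02 m and z of insert_a_center in the frame of reader_window between 0.057 and 0.112 m and angle between insert_a_center's own z axis and vertical below 0.17 rad and linear speed of each of insert_a, insert_b below 0.02 m/s and contact force between insert_a and reader below 0.05 N and contact force between insert_a and tray below 0.05 N and contact force between each of the arm, the fingers and insert_b below 0.05 N and angle between insert_b_center's own z axis and vertical below 0.1 rad and height (world z) of insert_b_center between 0.05 and 0.058 m and x of insert_b_center in the frame of tray between -0.085 and 0.085 m and y of insert_b_center in the frame of tray between -0.145 and 0.145 m and contact force between insert_b and tray below 3.1 N))); the arm keeps its last pose, push and grip.
It fails at once if an insert pinched with more than 30 N on a side (contact force between the fingers and insert_a above 60 N or contact force between the fingers and insert_b above 60 N).
It fails at once if an insert let go while its foot is more than 25 mm above the liner ((contact force between the fingers and insert_a below 0.02 N and height (world z) of insert_a_center above 0.079 m) or (contact force between the fingers and insert_b below 0.02 N and height (world z) of insert_b_center above 0.079 m)).
It fails at once if an insert knocked over (angle between any of insert_a_center, insert_b_center's own z axis and vertical above 0.6 rad).
It fails at once if the reader touched (contact force between anything else and reader above 1 N).
It fails at once if a vial, the bottle, the dish or the timer moved by more than 20 mm, or a vial or the bottle tipped over (distance of any of vial_a_center, vial_b_center, bottle_center, dish, clock from where it was at the start of the episode above 0.02 m or angle between any of vial_a_center, vial_b_center, bottle_center's own z axis and vertical above 0.5 rad).
It also fails if it takes over 67 s, if anything falls off the work surface, if the arm or the gripper's body presses on something with over 40 N, if the wrist force passes 120 N, or if a joint passes its speed limit or range.

## Working session

There is one attempt and no reset: what is moved stays moved. The work goes in short steps, Python scripts to look and compute and a tool call to move; the robot and the scene stay as the last step left them, time stands still between calls to the robot, and variables do not carry over. Pictures are saved under pics/ and viewed, at most 10 in all, crops included, and the job is handed in when it is done.

Besides the shell and the picture viewer there is one more tool, called after ">>>" as name(argument=value, ...) on one line, values as JSON. arm_command: Moves the arm, as the interface text tells. Its arguments: {"type":"object","properties":{"series":{"type":"array","items":{"type":"array","items":{"type":"array","items":{"type":"number"}}}},"force":{"type":"number"}},"required":["series"]}

```bash
mkdir -p pics; python3 - <<'E'
from rig import telemetry, viewer
import cv2, numpy as np
s=telemetry.read_state(); print({k:np.round(v,3).tolist() for k,v in s.items()})
for n in("top","scene"):
    im=viewer.snapshot(n); cv2.imwrite(f"pics/{n}0.png",im[:,:,::-1])
    m=viewer.camera_model(n); print(n,{k:np.round(v,4).tolist() for k,v in m.items()})
E
```

```text
{'time_s': 0.0, 'q': [1.157, 0.32, 1.566, -0.0, 1.257, -0.02], 'joint_velocities': [0.0, 0.0, -0.001, 0.001, -0.001, 0.0], 'joint_efforts': [-0.001, -41.247, -23.197, 0.073, 0.046, -0.0], 'tool_pos': [0.22, 0.531, 0.224], 'orientation': [-0.615, -3.081, 0.003], 'wrist_force': [0.782, -0.52, 0.447], 'ft_torque': [0.044, -0.01, 0.003], 'grasp_force': 0.0, 'grip_width': 0.997}
top {'camera_matrix': [[375.9361, 0.0, 254.1111], [0.0, 375.9361, 198.4377], [0.0, 0.0, 1.0]], 'R': [[0.0011, -1.0, 0.0006], [-0.9985, -0.0011, -0.0546], [0.0546, -0.0006, -0.9985]], 't': [0.0379, 0.4682, 1.3749]}
scene {'camera_matrix': [[440.6929, 0.0, 252.7322], [0.0, 440.6929, 198.6227], [0.0, 0.0, 1.0]], 'R': [[0.5863, -0.8101, 0.005], [-0.5036, -0.3694, -0.781], [0.6345, 0.4554, -0.6245]], 't': [-0.2602, 0.3282, 1.167]}
```

View pics/top0.png

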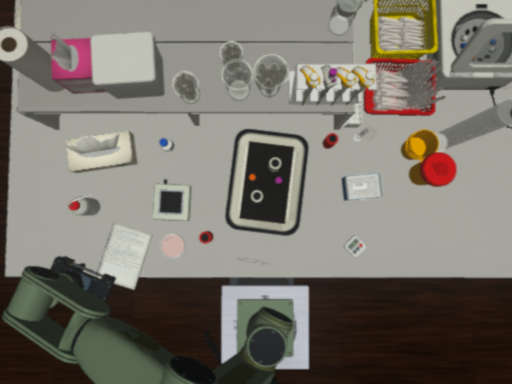

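View pics/scene0.png

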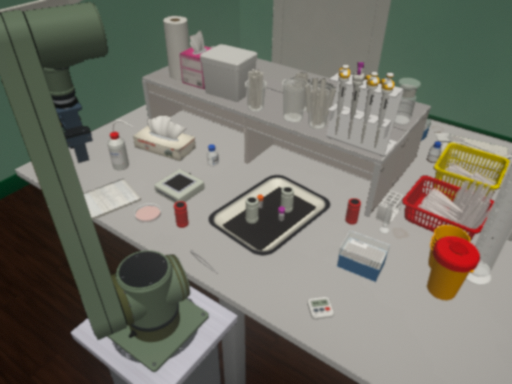

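The top view shows the inserts as white rings at about (275,163) and (257,196). The vials are at (252,177) and (278,180), and the reader glass is at (171,202). The red look-alikes are at (206,237) and (331,140). Next I'll measure these by mask.

```bash
cat > h.py <<'E'
import numpy as np, cv2
from rig import telemetry, viewer
from scipy.spatial.transform import Rotation as Ro
def ray(m,u,v,z):
    K,R,t=[np.array(m[k]) for k in("camera_matrix","R","t")]
    d=R.T@np.linalg.inv(K)@[u,v,1]; c=-R.T@t
    return c+d*(z-c[2])/d[2]
def proj(m,X):
    p=np.array(m["camera_matrix"])@(np.array(m["R"])@X+m["t"]); return p[:2]/p[2]
def pose():
    s=telemetry.read_state(); return np.array(s["tool_pos"]),Ro.from_rotvec(s["orientation"]),s
def toolmove(xyz,yaw=None):
    """tool-frame shift in mm to world xyz; yaw of tool y axis (world, mod pi) -> rz"""
    p,r,s=pose(); d=r.inv().apply(np.array(xyz)-p)*1e3
    print("shift mm",d.round(1),"tcp",p.round(4),"yaxis deg",np.degrees(np.arctan2(*r.as_matrix()[[1,0],1])).round(2),"z",r.as_matrix()[:,2].round(3))
E
python3 - <<'E'
from h import *
im=cv2.imread("pics/top0.png"); m=viewer.camera_model("top")
hsv=cv2.cvtColor(im,cv2.COLOR_BGR2HSV); H,S,V=cv2.split(hsv)
x0,y0,x1,y1=243,146,292,220
def blobs(mask,z,name,off=(0,0),amin=8):
    n,l,st,c=cv2.connectedComponentsWithStats(mask.astype(np.uint8))
    for i in range(1,n):
        if st[i,4]>=amin: 
            u=c[i]+off; print(name,st[i].tolist(),u.round(1),ray(m,*u,z).round(4))
roi=(slice(y0,y1),slice(x0,x1))
blobs((V[roi]>110)&(S[roi]<60),.096,"white",(x0,y0))
blobs((V[roi]>100)&(S[roi]>120),.06,"vial",(x0,y0),4)
blobs((V[185:220,155:188]<60),.042,"glass",(155,185),100)
blobs((V[125:240,220:315]<60),.012,"dark",(220,125),300)
cv2.imwrite("pics/crop0.png",cv2.resize(im[120:245,150:320],None,fx=4,fy=4,interpolation=cv2.INTER_CUBIC))
E
```

```text
white [0, 0, 6, 43, 138] [244.5 161.1] [0.5942 0.0722 0.096 ]
white [26, 11, 12, 13, 72] [274.6 163.2] [ 0.5866 -0.0329  0.096 ]
white [42, 20, 7, 54, 204] [289.2 200.1] [ 0.458  -0.0831  0.096 ]
white [8, 44, 12, 12, 70] [256.5 195.7] [0.4732 0.0303 0.096 ]
vial [6, 28, 7, 7, 39] [251.9 176.7] [0.5434 0.0464 0.06  ]
vial [33, 31, 6, 6, 30] [278.4 179.6] [ 0.5331 -0.0482  0.06  ]
glass [6, 7, 20, 20, 375] [170.4 201.6] [0.4547 0.3407 0.042 ]
dark [6, 5, 82, 105, 708] [267.2 182. ] [ 0.5293 -0.01    0.012 ]
dark [21, 17, 52, 81, 2864] [266.6 182.8] [ 0.5264 -0.0077  0.012 ]
```

View pics/crop0.png

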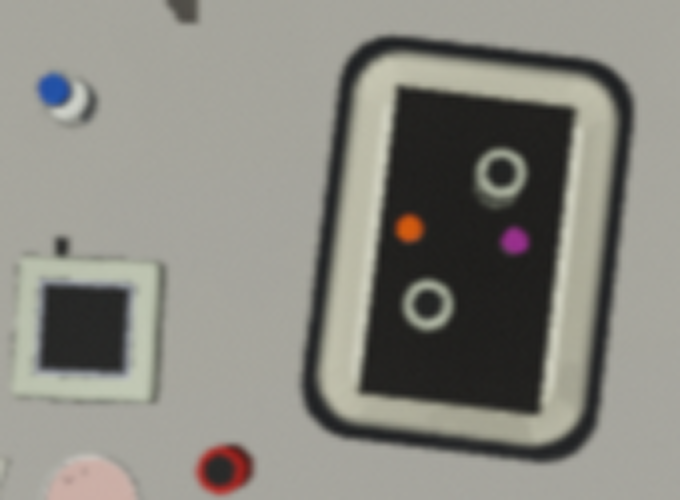

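>>> arm_command(series=[[[1,0,0,0,0,0,-0.099],[1,0,0,0,0,0,-0.099],[1,0,0,0,0,0,-0.099],[1,0,0,0,0,0,-0.099],[1,-13,-26,0,0,0,0],[1,-13,-26,0,0,0,0],[1,-13,-26,0,0,0,0],[1,-13,-26,0,0,0,0],[1,-13,-26,0,0,0,0],[1,-13,-26,0,0,0,0],[1,-13,-26,0,0,0,0],[1,-13,-26,0,0,0,0]]], force=15)

```text
time_s: 1.1
tool_pos: [0.3253, 0.3218, 0.2247]
orientation: [0.004, -3.141, 0.001]
wrist_force: [0.4, 0.5, -0.1]
grip_width: 1.0
grasp_force: 0.0
```

>>> arm_command(series=[[[1,-13,-26,0,0,0,0],[1,-13,-26,0,0,0,0],[1,-13,-26,0,0,0,0],[1,-13,-26,0,0,0,0],[1,-13,-26,0,0,0,0],[1,-13,-26,0,0,0,0],[1,-13,-26,0,0,0,0],[1,-13,-26,0,0,0,0],[1,-13,-26,0,0,0,0],[1,0,0,0,0,0,0],[1,0,0,0,0,0,0],[1,0,0,0,0,0,0]]])

```text
time_s: 2.1
tool_pos: [0.4421, 0.0898, 0.2246]
orientation: [0.003, -3.14, -0.001]
wrist_force: [0.6, 0.6, 0.4]
grip_width: 1.001
grasp_force: 0.0
```

```bash
python3 - <<'E'
from h import *
toolmove([.473,.030,.2]); p,r,s=pose(); print(s["q"],s["wrist_force"],s["time_s"])
m=viewer.camera_model("wrist"); im=viewer.snapshot("wrist"); cv2.imwrite("pics/w1.png",im[:,:,::-1])
for X in([.473,.030,.096],[.586,-.033,.096]): print(proj(m,X))
np.save("pics/w1.npy",m,allow_pickle=True)
E
```

```text
shift mm [-30.8 -59.9  24.6] tcp [0.4421 0.0898 0.2246] yaxis deg 90.1 z [-0.001  0.001 -1.   ]
[ 1.74376721e-01  1.24441525e-01  1.82675635e+00  7.60559297e-04
  1.19138738e+00 -1.39841239e+00] [0.56791761 0.56891688 0.36973598] 2.1
[191.45622067 215.41617761]
[133.12973764 323.63627876]
```

View pics/w1.png

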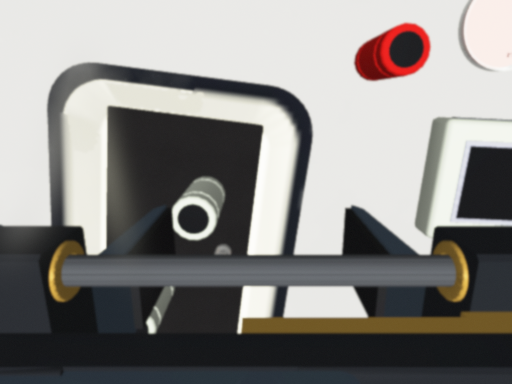

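The wrist view puts the near insert's top at about (194,215), against a predicted (191,215). That moves y by about +2 mm. Now I'll go down to grasp it.

>>> arm_command(series=[[[1,-8,-14.5,0,0,0,0],[1,-8,-14.5,0,0,0,0],[1,-8,-14.5,0,0,0,0],[1,-7,-14.5,0,0,0,0],[1,0,0,21,0,0,0],[1,0,0,21,0,0,0],[1,0,0,21,0,0,0],[1,0,0,21,0,0,0],[1,0,0,21,0,0,0],[1,0,0,21,0,0,0],[1,0,0,21,0,0,0],[1,0,0,21,0,0,0]]])

```text
time_s: 3.15
tool_pos: [0.4734, 0.033, 0.0562]
orientation: [-0.007, 3.141, 0.001]
wrist_force: [0.3, -0.4, 0.9]
grip_width: 0.997
grasp_force: 0.0
```

>>> arm_command(series=[[[0.3,0,0,0,0,0,0],[0.2,0,0,0,0,0,0],[0.1,0,0,0,0,0,0],[0,0,0,0,0,0,0],[-0.1,0,0,0,0,0,0],[-0.2,0,0,0,0,0,0],[-0.3,0,0,0,0,0,0],[-0.3,0,0,0,0,0,0],[-0.3,0,0,0,0,0,0],[-0.3,0,0,0,0,0,0]]], force=15)

```text
time_s: 3.98
tool_pos: [0.4741, 0.0313, 0.0574]
orientation: [-0.004, 3.141, -0.001]
wrist_force: [-1.5, -2.4, 4.7]
grip_width: 0.462
grasp_force: 15.0
```

>>> arm_command(series=[[[-0.3,0,0,-2,0,0,0],[-0.3,0,0,-4,0,0,0],[-0.3,0,0,-6,0,0,0],[-0.3,0,0,-8,0,0,0],[-0.3,0,0,-8,0,0,0],[-0.3,0,0,-8,0,0,0],[-0.3,0,0,-8,0,0,0],[-0.3,0,0,-6,0,0,0],[-0.3,0,0,-4,0,0,0],[-0.3,0,0,-2,0,0,0],[-0.3,0,0,0,0,0,0],[-0.3,0,0,0,0,0,0]]])

```text
time_s: 4.98
tool_pos: [0.4735, 0.0315, 0.1128]
orientation: [0.004, -3.141, -0.0]
wrist_force: [0.0, -0.3, -4.9]
grip_width: 0.461
grasp_force: 15.0
```

>>> arm_command(series=[[[-0.3,0,0,0,0,0,0],[-0.3,0,0,0,0,0,0],[-0.3,0,0,0,0,0,0],[-0.3,0,0,0,0,0,0],[-0.3,0,0,0,0,0,0],[-0.3,0,0,0,0,0,0]]])

```text
time_s: 5.48
tool_pos: [0.4737, 0.0316, 0.1129]
orientation: [0.004, -3.141, -0.0]
wrist_force: [-0.3, 0.0, -5.2]
grip_width: 0.46
grasp_force: 15.0
```

```bash
python3 - <<'E'
from h import *
toolmove([.473,.030,.056]); p,r,s=pose(); print(s)
im=viewer.snapshot("scene"); cv2.imwrite("pics/s2.png",cv2.resize(im[120:280,140:380,::-1],None,fx=3,fy=3,interpolation=2))
E
```

```text
shift mm [ 0.7 -1.6 56.9] tcp [0.4737 0.0316 0.1129] yaxis deg 90.13 z [-0.  0. -1.]
{'time_s': 5.4833, 'q': array([ 4.22724613e-02,  2.71019904e-01,  1.95153000e+00,  9.07495555e-05,
        9.19159506e-01, -1.53080919e+00]), 'joint_velocities': array([-0.0015253 ,  0.00034415, -0.00136321, -0.00115418, -0.00020078,
       -0.00031285]), 'joint_efforts': array([-3.22155856e-04, -3.64326739e+01, -2.03394377e+01, -2.62568111e-02,
        7.49610644e-02,  7.31611635e-05]), 'tool_pos': array([0.47372244, 0.03157108, 0.11285732]), 'orientation': array([ 3.50318139e-03, -3.14147107e+00, -1.05693518e-04]), 'wrist_force': array([-0.34343762,  0.00573872, -5.18342287]), 'ft_torque': array([0.05720221, 0.01689263, 0.04404979]), 'grasp_force': 14.992872211150825, 'grip_width': 0.4600716348528323}
```

View pics/s2.png

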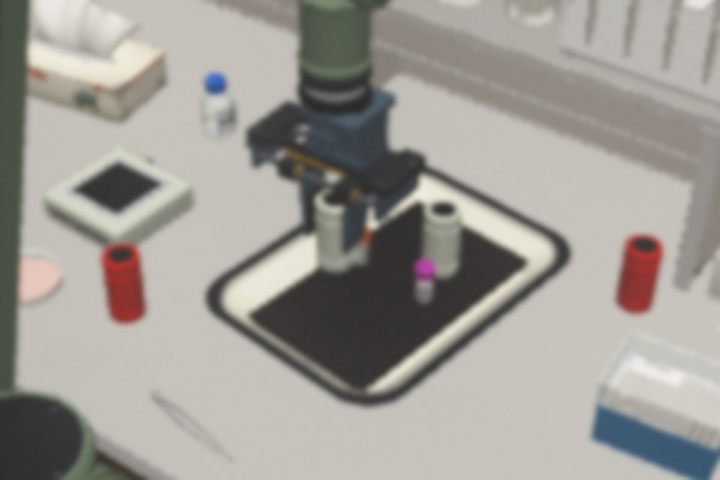

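The picture shows the near insert held upright and clear of the tray, with the far one at about (442,238) and the vials undisturbed. The wrist reads about 5.1 N, so the near one is the heavy one. I'll set it down gently and lift the far one.

>>> arm_command(series=[[[-0.3,0,0,3,0,0,0],[-0.3,0,0,6,0,0,0],[-0.3,0,0,8,0,0,0],[-0.3,0,0,8,0,0,0],[-0.3,0,0,8,0,0,0],[-0.3,0,0,7,0,0,0],[-0.3,0,0,5,0,0,0],[-0.3,0,0,4,0,0,0],[-0.3,0,0,3,0,0,0],[-0.3,0,0,2,0,0,0],[-0.3,0,0,1,0,0,0],[-0.3,0,0,0,0,0,0]]])

```text
time_s: 6.53
tool_pos: [0.4738, 0.0316, 0.0579]
orientation: [-0.003, 3.142, 0.0]
wrist_force: [0.8, 0.8, -3.6]
grip_width: 0.46
grasp_force: 15.0
```

>>> arm_command(series=[[[-0.3,0,0,0.6,0,0,0],[-0.3,0,0,0,0,0,0],[-0.1,0,0,0,0,0,0],[0,0,0,0,0,0,0],[0.3,0,0,0,0,0,0],[0.6,0,0,0,0,0,0],[1,0,0,0,0,0,0],[1,0,0,0,0,0,0],[1,0,0,0,0,0,0],[1,0,0,0,0,0,0],[1,0,0,0,0,0,0],[1,0,0,0,0,0,0]]])

```text
time_s: 7.53
tool_pos: [0.4737, 0.0316, 0.0573]
orientation: [-0.003, 3.142, 0.0]
wrist_force: [-0.0, -0.1, -0.2]
grip_width: 0.998
grasp_force: 0.0
```

>>> arm_command(series=[[[1,0,0,-10,0,0,0],[1,0,0,-15,0,0,0],[1,0,0,-20,0,0,0],[1,0,0,-20,0,0,0],[1,0,0,-20,0,0,0],[1,0,0,-20,0,0,0],[1,0,0,-20,0,0,0],[1,0,0,-20,0,0,0],[1,0,0,-20,0,0,0],[1,0,0,0,0,0,0],[1,0,0,0,0,0,0]]])

```text
time_s: 8.45
tool_pos: [0.4741, 0.0316, 0.2229]
orientation: [-0.003, 3.139, 0.0]
wrist_force: [-1.0, -0.3, -0.0]
grip_width: 1.001
grasp_force: 0.0
```

```bash
python3 - <<'E'
from h import *
toolmove([.586,-.033,.2]); p,r,s=pose(); print(s["wrist_force"],s["grip_width"])
m=viewer.camera_model("wrist"); im=viewer.snapshot("wrist"); cv2.imwrite("pics/w2.png",im[:,:,::-1])
for X in([.473,.0315,.096],[.586,-.033,.096]): print(proj(m,X))
E
```

```text
shift mm [-111.7  -64.8   23.1] tcp [0.4741 0.0316 0.2229] yaxis deg 90.13 z [ 0.002  0.    -1.   ]
[-0.97638482 -0.2870963  -0.03436838] 1.0010109060977177
[257.67252349 181.07905817]
[190.20763058 295.32967005]
```

View pics/w2.png

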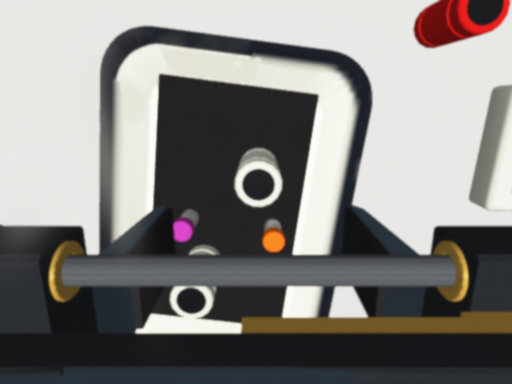

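The near (heavy) insert stands upright at about (258,184) and the far one is at about (191,299). Both vials, at (182,231) and (274,240), are untouched.

>>> arm_command(series=[[[1,-19,-10.6,0,0,0,0],[1,-19,-10.6,0,0,0,0],[1,-19,-10.6,0,0,0,0],[1,-19,-10.6,0,0,0,0],[1,-19,-10.6,0,0,0,0],[1,-19,-10.6,0,0,0,0],[1,0,0,0,0,0,0],[1,0,0,20,0,0,0],[1,0,0,20,0,0,0],[1,0,0,20,0,0,0],[1,0,0,20,0,0,0],[1,0,0,20,0,0,0]]])

```text
time_s: 9.5
tool_pos: [0.5862, -0.0314, 0.1198]
orientation: [0.003, -3.138, -0.001]
wrist_force: [0.0, 0.1, -0.9]
grip_width: 0.996
grasp_force: 0.0
```

>>> arm_command(series=[[[1,0,0,20,0,0,0],[1,0,0,20,0,0,0],[1,0,0,15,0,0,0],[1,0,0,11,0,0,0],[1,0,0,0,0,0,0],[0.3,0,0,0,0,0,0],[0.1,0,0,0,0,0,0],[0,0,0,0,0,0,0],[-0.1,0,0,0,0,0,0],[-0.2,0,0,0,0,0,0],[-0.3,0,0,0,0,0,0],[-0.3,0,0,0,0,0,0]]], force=15)

```text
time_s: 10.5
tool_pos: [0.588, -0.0318, 0.0567]
orientation: [-0.003, 3.141, 0.0]
wrist_force: [0.3, 0.3, -1.3]
grip_width: 0.521
grasp_force: 0.0
```

>>> arm_command(series=[[[-0.3,0,0,0,0,0,0],[-0.3,0,0,0,0,0,0],[-0.3,0,0,0,0,0,0]]])

```text
time_s: 10.75
tool_pos: [0.588, -0.032, 0.0565]
orientation: [-0.004, 3.141, -0.0]
wrist_force: [0.8, -0.5, 1.1]
grip_width: 0.459
grasp_force: 15.0
```

>>> arm_command(series=[[[-0.3,0,0,-2,0,0,0],[-0.3,0,0,-4,0,0,0],[-0.3,0,0,-6,0,0,0],[-0.3,0,0,-8,0,0,0],[-0.3,0,0,-8,0,0,0],[-0.3,0,0,-8,0,0,0],[-0.3,0,0,-8,0,0,0],[-0.3,0,0,-6,0,0,0],[-0.3,0,0,-4,0,0,0],[-0.3,0,0,-2,0,0,0],[-0.3,0,0,0,0,0,0],[-0.3,0,0,0,0,0,0]]])

```text
time_s: 11.75
tool_pos: [0.5877, -0.0318, 0.1122]
orientation: [0.003, -3.141, -0.0]
wrist_force: [-0.6, 0.5, -2.5]
grip_width: 0.456
grasp_force: 15.0
```

>>> arm_command(series=[[[-0.3,0,0,0,0,0,0],[-0.3,0,0,0,0,0,0],[-0.3,0,0,0,0,0,0],[-0.3,0,0,0,0,0,0],[-0.3,0,0,0,0,0,0],[-0.3,0,0,0,0,0,0]]])

```text
time_s: 12.25
tool_pos: [0.5879, -0.0318, 0.1122]
orientation: [0.004, -3.141, -0.0]
wrist_force: [0.5, 0.1, -1.5]
grip_width: 0.458
grasp_force: 15.0
```

The far one reads about 2 N, so it is the lighter. I'll set it back down.

>>> arm_command(series=[[[-0.3,0,0,3,0,0,0],[-0.3,0,0,6,0,0,0],[-0.3,0,0,8,0,0,0],[-0.3,0,0,8,0,0,0],[-0.3,0,0,8,0,0,0],[-0.3,0,0,7,0,0,0],[-0.3,0,0,5,0,0,0],[-0.3,0,0,4,0,0,0],[-0.3,0,0,3,0,0,0],[-0.3,0,0,2,0,0,0],[-0.3,0,0,1,0,0,0],[-0.3,0,0,0,0,0,0]]])

```text
time_s: 13.25
tool_pos: [0.5879, -0.0318, 0.0573]
orientation: [-0.003, 3.141, 0.0]
wrist_force: [0.5, -0.4, -2.9]
grip_width: 0.459
grasp_force: 15.0
```

>>> arm_command(series=[[[-0.3,0,0,0.6,0,0,0],[-0.3,0,0,0,0,0,0]]])

```text
time_s: 13.42
tool_pos: [0.588, -0.0318, 0.057]
orientation: [-0.003, 3.141, 0.0]
wrist_force: [-0.5, -0.4, -2.4]
grip_width: 0.459
grasp_force: 15.0
```

>>> arm_command(series=[[[-0.3,0,0,0.5,0,0,0],[-0.3,0,0,0,0,0,0],[-0.1,0,0,0,0,0,0],[0,0,0,0,0,0,0],[0.3,0,0,0,0,0,0],[0.6,0,0,0,0,0,0],[1,0,0,0,0,0,0],[1,0,0,0,0,0,0],[1,0,0,0,0,0,0],[1,0,0,0,0,0,0],[1,0,0,0,0,0,0]]])

```text
time_s: 14.33
tool_pos: [0.5879, -0.0318, 0.0562]
orientation: [-0.003, 3.142, 0.0]
wrist_force: [-0.7, -0.0, 0.3]
grip_width: 0.972
grasp_force: 0.0
```

>>> arm_command(series=[[[1,0,0,-10,0,0,0],[1,0,0,-15,0,0,0],[1,0,0,-20,0,0,0],[1,0,0,-20,0,0,0],[1,0,0,-20,0,0,0],[1,0,0,-20,0,0,0],[1,0,0,-20,0,0,0],[1,0,0,-20,0,0,0],[1,0,0,-20,0,0,0],[1,0,0,0,0,0,0],[1,0,0,0,0,0,0]]])

```text
time_s: 15.25
tool_pos: [0.5883, -0.0318, 0.2227]
orientation: [-0.003, 3.139, -0.0]
wrist_force: [-0.8, -0.5, -0.5]
grip_width: 0.996
grasp_force: 0.0
```

>>> arm_command(series=[[[1,19,10.6,0,0,0,0],[1,19,10.6,0,0,0,0],[1,19,10.6,0,0,0,0],[1,19,10.6,0,0,0,0],[1,19,10.6,0,0,0,0],[1,19,10.6,0,0,0,0],[1,0,0,0,0,0,0],[1,0,0,0,0,0,0],[1,0,0,0,0,0,0]]])

```text
time_s: 16.0
tool_pos: [0.474, 0.0314, 0.2207]
orientation: [0.004, -3.141, 0.0]
wrist_force: [-0.4, -0.8, 0.0]
grip_width: 0.999
grasp_force: 0.0
```

```bash
python3 - <<'E'
from h import *
toolmove([.4737,.0316,.057])
m=viewer.camera_model("wrist"); im=viewer.snapshot("wrist"); cv2.imwrite("pics/w3.png",im[:,:,::-1])
for X in([.473,.0315,.096],[.586,-.033,.096]): print(proj(m,X))
E
```

```text
shift mm [  0.2   0.3 163.7] tcp [0.474  0.0314 0.2207] yaxis deg 90.13 z [-0. -0. -1.]
[257.95728766 182.11993171]
[189.97889566 297.11651277]
```

View pics/w3.png

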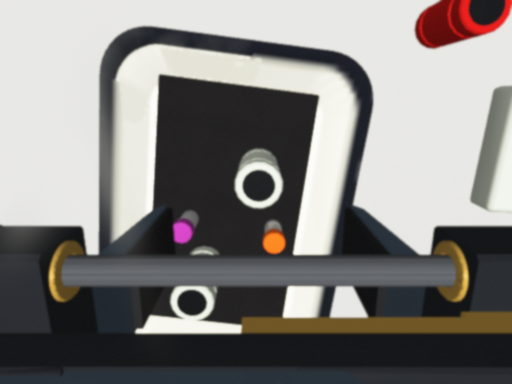

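Both inserts and both vials stand where they were. Now I'll grasp the heavy one.

>>> arm_command(series=[[[1,-1,0,20,0,0,0],[1,0,0,20,0,0,0],[1,0,0,20,0,0,0],[1,0,0,20,0,0,0],[1,0,0,20,0,0,0],[1,0,0,20,0,0,0],[1,0,0,20,0,0,0],[1,0,0,14,0,0,0],[1,0,0,9,0,0,0],[1,0,0,0,0,0,0],[0.3,0,0,0,0,0,0]]])

```text
time_s: 16.97
tool_pos: [0.4752, 0.0313, 0.058]
orientation: [0.003, -3.141, -0.0]
wrist_force: [0.5, -0.1, 0.3]
grip_width: 0.954
grasp_force: 0.0
```

>>> arm_command(series=[[[0.1,0,0,0,0,0,0],[0,0,0,0,0,0,0],[-0.1,0,0,0,0,0,0],[-0.2,0,0,0,0,0,0],[-0.3,0,0,0,0,0,0],[-0.3,0,0,0,0,0,0],[-0.3,0,0,0,0,0,0],[-0.3,0,0,0,0,0,0],[-0.3,0,0,0,0,0,0],[-0.3,0,0,0,0,0,0]]], force=16)

```text
time_s: 17.8
tool_pos: [0.4748, 0.0315, 0.0584]
orientation: [-0.003, 3.141, -0.0]
wrist_force: [0.5, -1.3, 2.9]
grip_width: 0.459
grasp_force: 16.0
```

>>> arm_command(series=[[[-0.3,0,0,-2,0,0,0],[-0.3,0,0,-4,0,0,0],[-0.3,0,0,-6,0,0,0],[-0.3,0,0,-8,0,0,0],[-0.3,0,0,-8,0,0,0],[-0.3,0,0,-8,0,0,0],[-0.3,0,0,-8,0,0,0],[-0.3,0,0,-6,0,0,0],[-0.3,0,0,-4,0,0,0],[-0.3,0,0,-2,0,0,0],[-0.3,0,0,0,0,0,0],[-0.3,0,0,0,0,0,0]]])

```text
time_s: 18.8
tool_pos: [0.4745, 0.0315, 0.1141]
orientation: [0.003, -3.141, -0.0]
wrist_force: [0.2, 0.8, -4.3]
grip_width: 0.458
grasp_force: 16.0
```

>>> arm_command(series=[[[-0.3,0,0,-3,0,0,0],[-0.3,0,0,-6,0,0,0],[-0.3,0,0,-8,0,0,0],[-0.3,0,0,-8,0,0,0],[-0.3,0,0,-6,0,0,0],[-0.3,0,3,-3,0,0,0],[-0.3,0,6,0,0,0,0],[-0.3,1,9,0,0,0,0],[-0.3,1,12,0,0,0,0],[-0.3,1,15,0,0,0,0],[-0.3,1,17,0,0,0,0],[-0.3,1,17,0,0,0,0]]])

```text
time_s: 19.8
tool_pos: [0.4689, 0.1119, 0.1478]
orientation: [0.003, -3.14, -0.0]
wrist_force: [-0.1, 0.2, -4.7]
grip_width: 0.459
grasp_force: 16.0
```

>>> arm_command(series=[[[-0.3,1.5,17,0,0,0,0],[-0.3,1.5,17,0,0,0,0],[-0.3,1.5,17,0,0,0,0],[-0.3,1.5,17,0,0,0,0],[-0.3,1.5,17,0,0,0,0],[-0.3,1.5,17,0,0,0,0],[-0.3,1.5,17,0,0,0,0],[-0.3,1.5,17,0,0,0,0],[-0.3,1,17,0,0,0,0],[-0.3,1,17,0,0,0,0],[-0.3,1,15,0,0,0,0],[-0.3,0,12,0,0,0,0]]])

```text
time_s: 20.8
tool_pos: [0.4533, 0.3092, 0.1478]
orientation: [0.005, -3.141, 0.0]
wrist_force: [-0.0, 0.3, -4.6]
grip_width: 0.464
grasp_force: 16.0
```

>>> arm_command(series=[[[-0.3,0,10,0,0,0,0],[-0.3,0,8,0,0,0,0],[-0.3,0,5,0,0,0,0],[-0.3,0,3,0,0,0,0],[-0.3,0,0,0,0,0,0],[-0.3,0,0,0,0,0,0],[-0.3,0,0,0,0,0,0]]])

```text
time_s: 21.38
tool_pos: [0.4541, 0.3329, 0.1483]
orientation: [0.003, -3.141, 0.001]
wrist_force: [-0.8, 0.2, -4.7]
grip_width: 0.459
grasp_force: 16.0
```

```bash
python3 - <<'E'
from h import *
toolmove([.4547,.3407,.128]); p,r,s=pose(); print(s["wrist_force"],s["grip_width"],s["time_s"])
E
```

```text
shift mm [-0.7  7.8 20.3] tcp [0.4541 0.3329 0.1483] yaxis deg 90.1 z [-0. -0. -1.]
[-0.75877998  0.24115395 -4.72199903] 0.4587309430667611 21.3833
```

>>> arm_command(series=[[[-0.3,0,2,1,0,0,0],[-0.3,0,3,2,0,0,0],[-0.3,0,2,3,0,0,0],[-0.3,0,1,4,0,0,0],[-0.3,0,0,4,0,0,0],[-0.3,0,0,3,0,0,0],[-0.3,0,0,2,0,0,0],[-0.3,0,0,1,0,0,0],[-0.3,0,0,0,0,0,0],[-0.3,0,0,0,0,0,0],[-0.3,0,0,0,0,0,0],[-0.3,0,0,0,0,0,0]]])

```text
time_s: 22.38
tool_pos: [0.4542, 0.3416, 0.1285]
orientation: [-0.003, 3.141, 0.001]
wrist_force: [-0.4, 0.5, -5.4]
grip_width: 0.458
grasp_force: 16.0
```

```bash
python3 - <<'E'
from h import *
toolmove([.4547,.3407,.128]); p,r,s=pose(); print(s["wrist_force"],s["grip_width"],s["time_s"])
im=viewer.snapshot("scene"); m=viewer.camera_model("scene")
print("foot,window expected", proj(m,[p[0],p[1],p[2]-.046]),proj(m,[.4547,.3407,.042]))
cv2.imwrite("pics/s3.png",cv2.resize(im[100:280,100:350,::-1],None,fx=3,fy=3,interpolation=2))
E
```

```text
shift mm [-0.5 -0.9  0.5] tcp [0.4542 0.3416 0.1285] yaxis deg 90.12 z [ 0.  0. -1.]
[-0.38826335  0.5398131  -5.44338102] 0.45825131498382526 22.3833
foot,window expected [176.35832336 172.86658023] [177.80034735 182.09781542]
```

View pics/s3.png

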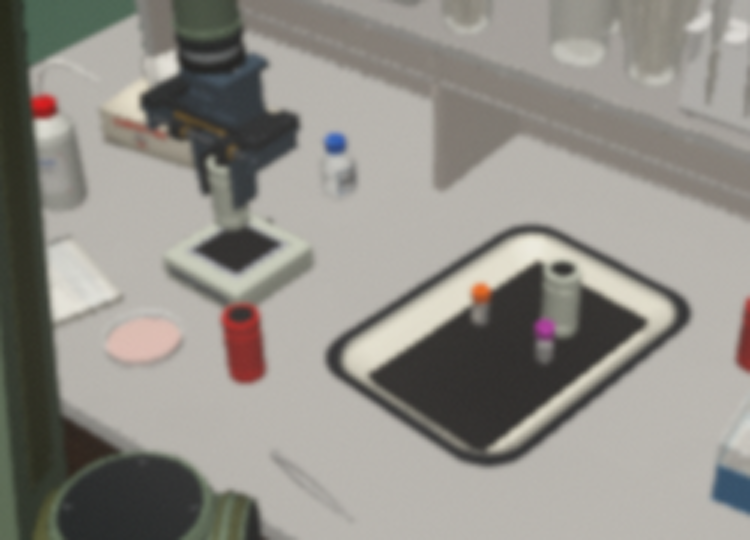

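The picture shows the heavy insert held upright above the glass, with its foot at about (230,222) and the window centre at about (237,248), as predicted. The lighter one stands on the liner at (562,298), and nothing else has been upset. I'll hand the job in.

```bash
python3 -c "
from rig import close_job; print(close_job())"
```

```text
the job is handed in; nothing more can be done
None
```

The job is handed in: the heavier insert (about 5 N) is held upright and still about 4 cm above the reader's window, the lighter one (about 2 N) stands released on the liner, and the last camera view showed nothing upset; the system returned no verdict.

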